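# Draw the flat bar out of the stock rack

### The arm

A 6-joint arm with a two-finger parallel gripper is mounted at the origin on a cart in front of the work surface, level with it; the furniture and walls round the work are solid. World frame = base frame: x ahead of the robot, y to its left, z up, the work surface at z = 0. Lengths are in m, angles in rad, forces in N, time in s.
With the tool pointing down it reaches from about 0.35 to 0.85 m from the base axis. Payload 8.1 kg.
Tool frame: the origin (TCP) lies at the centre of the arm's flange, where the gripper is bolted on; the fingertips stand 186 mm ahead of it and the grasp point (between the pads) lies 167 mm ahead of it; z points along the fingers, y is the line along which they close (so a half turn about z gives the same grasp; the last joint's range is limited). The gripper opens to 93 mm and grips with 3 to 60 N. Pads are 15 mm wide; open, the fingers measure 128 mm over their backs; the gripper's body (75 mm by 188 mm) begins 65 mm behind the grasp point.
Start: joints at [1.069, 0.13, 1.488, -0, 1.523, -0.085], TCP at [0.243, 0.549, 0.405] pointing down, gripper open.
Joint ranges: [-2.96, 2.96], [-0.89, 2.26], [0.02, 2.5], [-1.34, 4.48], [0, 2.73], [-2.66, 2.66]. Speed limits (rad/s): [2.39, 2.39, 2.79, 3.14, 3.14, 3.14].

### API

Orientations are given as a rotation vector (axis times angle).
In Python, from plant import robot gives the robot as it stands.
- The arm moves only by the tool apply_moves, never from a script. Its argument "series" is a list of rows, each a list of 2 entries, a list of its own where there are three numbers: the shift along the tool's x, y, z in mm, then the turn, a rotation vector about the tool's x, y, z in rad. A call has 1 to 12 rows; each row shifts and turns the commanded pose from where the row before left it, along the tool's axes as they then stand; what a row does not reach is not made up. A row lasts 1/12 s, in which the tool goes at most 41.7 mm and 7.16 degrees, less where a joint would pass 70% of its speed; a pose out of reach is approached as far as the arm can. A call is refused whole if a number of a shift passes 41.7 or a number of a turn 0.125, either way. A call with a gripper value outside its range is refused whole. "claw" is the opening, from 0 (shut) to 1 (fully open), set as the call begins (left out, the last holds). The fingers move at their own pace and stop on an object; "newtons" is the grip in N (left out, the last holds). Time passes only in rows, so rows that do not move let the fingers close. It gives the time, the measured TCP pose, the force, the opening and the grip force at its end, in the units of the state.
- robot.read_state(): the state, without advancing time (a new reading comes with each control period).
- robot.read_camera(name): name is "scene" or "top"; returns (picture, depth): 384x512x3 uint8, blue, green, red; 384x512 float32, m along the optical axis (not along the pixel's ray), 0 where there is no reading.
- robot.calibration(name): a dict with "fx", "fy", "cx", "cy" (pixels), "extrinsics" (4x4, takes a point from world to camera coordinates). Camera axes: x right, y down, z forward; pixel columns grow to the right and rows downward; lengths in m; the calibration is good to about 2 mm. A picture is of the moment at which its call begins. calibration takes no time and is no camera call.
- robot.close_job(): hands the job in; it is judged then, once.
The state is a dict: "t": time; "q": joint angles; "dq": joint speeds; "joint_torque": joint torques, N m; "tool_pos": TCP position; "orientation": TCP orientation; "force": force on the tool from outside, world axes, zero at the start; "wrist_torque": the same for the moment, N m; "opening": finger opening in m; "gripper_force": force on a finger pad.
Only numpy, scipy, OpenCV 4.12 (cv2) and the standard library are available. Lean on these libraries where they do the work, as an engineer would, in place of code of your own. Each camera call takes 0.05 s, during which the arm holds its last target. There are 200 camera calls.

### The job

Take the wide flat bar out of the low stock rack: raise its near end over the front lip and draw it out endwise from under the hood. Lay it down flat (do not drop it) along the middle of the cork board, lengthwise with the board, and let go. Leave the square bar in the rack where it is.

Things in the scene. Friction and masses are not known exactly. Their poses are not given: they have to be found in the camera images.
- flat_bar: The part to take: plain aluminium flat bar, 180 long (its x) x 30 wide (y) x 10 mm thick, 0.1-0.2 kg. Origin: centre of its underside. Starts level in either lane of the rack, its x along the rack's x within 2 degrees, underside at z 18 mm (10 mm of air under it), centre at about rack x -15, rear 65 mm under the hood. Tilted 0.11-0.20 rad about its rear end it clears the lip and the hood roof.
- square_bar: The other bar in the rack: aluminium, 180 long x 16 x 16 mm, lying in the other lane in the same way. Origin: centre of its underside. To be left in place.
- rack: Low grey rack with wooden rests, fixed, 220 x 170 x 48 mm. Origin on the bench, x to the rear, front (-x) towards the robot. In mm: base x -125..95, top z 8; lanes along x at y +40 and -40; bars rest at z 18 (rests x -113..-98 and 10..80); front lip x -121..-113, top z 36; hood from mouth x 10 to back wall x 80, roof z 42..48 (too low to lift a bar level over the lip), pockets 44 wide.
- cork_board: Flat brown cork board left of the rack, fixed on the bench, lying across in front of the robot, 250 long (its x, roughly the world y) x 120 wide (its y) x 14 mm thick. Origin: centre of its underside, on the bench; top at 14 mm.

How it is judged:
By the outcome, as a careful person would: the job done as asked, in the order asked, and still so for the second after the job is handed in, with the robot touching nothing.
It also fails if it takes over 35 s, if anything falls off the work surface, if the arm or the gripper's body presses on something with over 40 N, if the wrist force passes 120 N, or if a joint passes its speed limit or range.

## Working session

There is one attempt and no reset: what is moved stays moved. The work goes in short steps, Python scripts to look and compute and a tool call to move; the robot and the scene stay as the last step left them, time stands still between calls to the robot, and variables do not carry over. Pictures are saved under pics/ and viewed, at most 10 in all, crops included, and the job is handed in when it is done.

Besides the shell and the picture viewer there is one more tool, called after "Call:" in YAML: its name, and indented under it one key for each argument. apply_moves: Moves the arm, as the interface text tells. Its arguments: {"type":"object","properties":{"series":{"type":"array"},"claw":{"type":"number"},"newtons":{"type":"number"}},"required":["series"]}

```bash
ls; mkdir -p pics; python3 - <<'E'
from plant import robot
import cv2,numpy as np
s=robot.read_state();print(s)
for n in("scene","top"):
    p,d=robot.read_camera(n);cv2.imwrite(f"pics/{n}0.png",p);np.save(f"pics/{n}0.npy",d)
    c=robot.calibration(n);print(n,c)
E
```

```text
pics
{'t': 0.0, 'q': array([ 1.06860032e+00,  1.31175421e-01,  1.48927526e+00,  6.90653037e-06,
        1.52300671e+00, -8.53809913e-02]), 'dq': array([-0.00104098,  0.00077633,  0.00098283,  0.00087738,  0.0001984 ,
       -0.00125544]), 'joint_torque': array([ 1.03999020e-03, -5.59808135e+01, -4.91774869e+01,  7.68421311e-02,
        3.52886994e-02, -2.43086952e-04]), 'tool_pos': array([0.24276754, 0.54844275, 0.40368083]), 'orientation': array([-6.49889384e-01, -3.07307766e+00,  2.79999689e-03]), 'force': array([0.26655183, 0.44485264, 0.10478782]), 'wrist_torque': array([ 0.00023674, -0.00627218,  0.01568701]), 'gripper_force': 0.0, 'opening': 0.09257648921448622}
scene {'fx': 374.41995951655855, 'fy': 374.41995951655855, 'cx': 256.501728352611, 'cy': 192.3291316288601, 'extrinsics': array([[ 0.89368378, -0.44832553,  0.01826275, -0.43047854],
       [-0.16079003, -0.3579835 , -0.91977953,  0.15868676],
       [ 0.41889841,  0.81905557, -0.39201032,  0.59135235],
       [ 0.        ,  0.        ,  0.        ,  1.        ]])}
top {'fx': 418.73899965851496, 'fy': 418.73899965851496, 'cx': 255.9926533579703, 'cy': 188.36996248013864, 'extrinsics': array([[ 0.021193  , -0.99930369, -0.03070831,  0.08805375],
       [-0.99910409, -0.02004337, -0.03727317,  0.52330548],
       [ 0.03663172,  0.03147073, -0.99883317,  0.89347158],
       [ 0.        ,  0.        ,  0.        ,  1.        ]])}
```

View pics/top0.png

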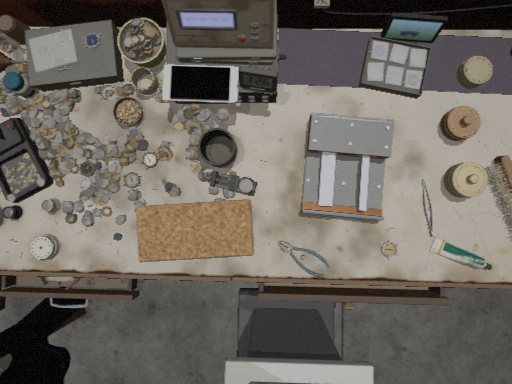

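View pics/scene0.png

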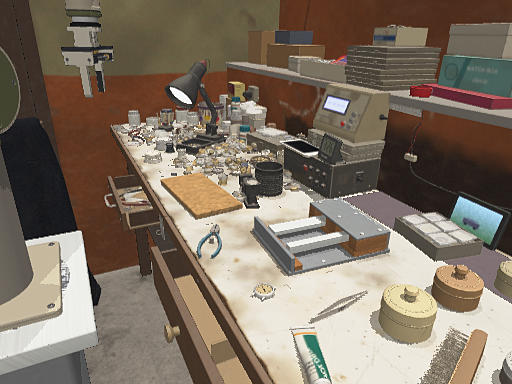

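The top view shows the flat bar in the left lane (about 327,180), the square bar on the right (363,183), the hood at the top (350,133) and the cork board at (195,230). Next I'll measure all of these.

```bash
cat > h.py <<'E'
import numpy as np,cv2
from plant import robot
from scipy.spatial.transform import Rotation as R
def ray(n,uv,z):
    c=robot.calibration(n);E=c["extrinsics"];uv=np.atleast_2d(np.asarray(uv,float))
    d=np.c_[(uv[:,0]-c["cx"])/c["fx"],(uv[:,1]-c["cy"])/c["fy"],np.ones(len(uv))]@E[:3,:3]
    o=-E[:3,:3].T@E[:3,3]
    return o+d*((z-o[2])/d[:,2])[:,None]
def proj(n,P):
    c=robot.calibration(n);E=c["extrinsics"];q=np.atleast_2d(P)@E[:3,:3].T+E[:3,3]
    return np.c_[q[:,0]/q[:,2]*c["fx"]+c["cx"],q[:,1]/q[:,2]*c["fy"]+c["cy"]]
def cloud(n,d):
    c=robot.calibration(n);E=c["extrinsics"];v,u=np.mgrid[:384,:512]
    q=np.stack([(u-c["cx"])/c["fx"]*d,(v-c["cy"])/c["fy"]*d,d],-1)
    return (q-E[:3,3])@E[:3,:3]
def rect(n,m,z):
    cs,_=cv2.findContours(m.astype(np.uint8),cv2.RETR_EXTERNAL,cv2.CHAIN_APPROX_NONE)
    k=max(cs,key=cv2.contourArea)[:,0]
    P=ray(n,k,z)[:,:2]*1000
    (cx,cy),(w,h),a=cv2.minAreaRect(P.astype(np.float32))
    return round(cx,1),round(cy,1),round(w,1),round(h,1),round(a,2)
E
python3 - <<'E'
from h import *
p=cv2.imread("pics/top0.png");d=np.load("pics/top0.npy");W=cloud("top",d)
hsv=cv2.cvtColor(p,cv2.COLOR_BGR2HSV);H,S,V=cv2.split(hsv)
U,Vv=np.meshgrid(range(512),range(384))
def box(a,b,c,e):return (U>a)&(U<b)&(Vv>c)&(Vv<e)
def z(m):return np.round(np.percentile(W[...,2][m],[10,50,90]),4)
cork=(S>110)&(H<20)&box(120,265,190,270);cork=cv2.morphologyEx(cork.astype(np.uint8),cv2.MORPH_OPEN,np.ones((5,5)))>0
print("cork",rect("top",cork,.014),z(cork))
hood=(W[...,2]>.042)&(W[...,2]<.056)&box(298,402,105,170);print("hood",rect("top",hood,.048),z(hood))
print(hsv[180,327],hsv[180,363],hsv[180,345],hsv[130,350],hsv[210,340])
for nm,b,zz in(("flat",box(312,345,150,212),.028),("sq",box(352,378,150,215),.034)):
    m=(V>165)&(S<40)&b;print(nm,m.sum(),rect("top",m,zz),z(m))
base=(box(295,400,105,225))&(W[...,2]>.006);print("rack",rect("top",base,.036))
lip=(S>100)&(H<20)&box(295,390,200,222);print("lip",rect("top",lip,.036),z(lip))
c=cv2.resize(p[100:230,290:410],None,fx=5,fy=5,interpolation=cv2.INTER_CUBIC)[:,:];cv2.imwrite("pics/crop1.png",cv2.resize(c,(553,600)))
E
```

```text
Traceback (most recent call last):
  File "h.py", line 18, in rect
    k=max(cs,key=cv2.contourArea)[:,0]
      ~~~^^^^^^^^^^^^^^^^^^^^^^^^
ValueError: max() iterable argument is empty
```

```bash
python3 - <<'E'
from h import *
p=cv2.imread("pics/top0.png");d=np.load("pics/top0.npy");W=cloud("top",d)
hsv=cv2.cvtColor(p,cv2.COLOR_BGR2HSV);H,S,V=cv2.split(hsv)
for u,v in((195,230),(350,130),(327,180),(363,180),(345,180),(340,211),(420,250)):print(u,v,hsv[v,u],d[v,u],W[v,u].round(4))
c=p[100:230,290:410];cv2.imwrite("pics/crop1.png",cv2.resize(c,(553,600),interpolation=cv2.INTER_CUBIC))
E
```

```text
195 230 [ 17 113 142] 0.90442395 [0.4287 0.2287 0.012 ]
350 130 [ 30   4 137] 0.86646414 [ 0.6448 -0.0943  0.0477]
327 180 [108   7 191] 0.8847918 [ 0.5415 -0.0514  0.0269]
363 180 [110   8 191] 0.87562793 [ 0.5425 -0.1253  0.0338]
345 180 [ 45   4 134] 0.90405583 [ 0.5435 -0.0929  0.0064]
340 211 [ 13 130 151] 0.89089763 [ 0.4766 -0.0812  0.0175]
420 250 [ 21  24 173] 0.900951 [ 0.3962 -0.2566 -0.001 ]
```

View pics/crop1.png

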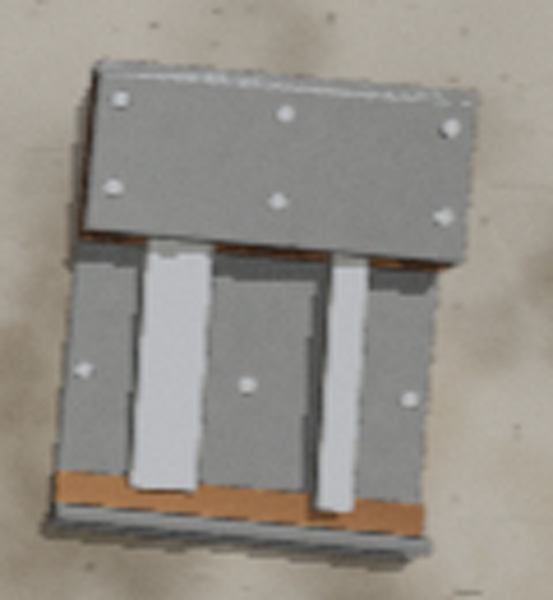

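The crop confirms it: the wide bar is in the left lane with its near end on the orange rest, and the grey lip is in front of it.

```bash
cat > m.py <<'E'
from h import *
p=cv2.imread("pics/top0.png");d=np.load("pics/top0.npy");W=cloud("top",d)
hsv=cv2.cvtColor(p,cv2.COLOR_BGR2HSV);H,S,V=cv2.split(hsv)
U,Vv=np.meshgrid(range(512),range(384))
def box(a,b,c,e):return (U>a)&(U<b)&(Vv>c)&(Vv<e)
def z(m):return np.round(np.percentile(W[...,2][m],[10,50,90]),4)
cork=(S>70)&(H<25)&box(120,265,190,270);cork=cv2.morphologyEx(cork.astype(np.uint8),cv2.MORPH_OPEN,np.ones((5,5)))>0
print("cork",rect("top",cork,.014),z(cork))
hood=(W[...,2]>.040)&(W[...,2]<.056)&box(298,402,105,170);print("hood",rect("top",hood,.048),z(hood))
for nm,b,zz in(("flat",box(312,345,154,212),.028),("sq",box(352,378,157,215),.034)):
    m=(V>168)&(S<40)&b;print(nm,m.sum(),rect("top",m,zz),z(m))
lip=(S>70)&(H<25)&box(295,390,195,225);print("lip rest",rect("top",lip,.018),z(lip))
E
python3 m.py
```

```text
cork (428.6, 230.1, 118.9, 248.8, 4.81) [0.0113 0.0134 0.0154]
hood (635.3, -93.9, 170.1, 78.2, 85.75) [0.0455 0.0474 0.0494]
flat 662 (541.6, -51.4, 28.3, 107.4, 86.92) [0.0254 0.0275 0.0296]
sq 336 (534.5, -127.3, 13.8, 109.3, 87.67) [0.0317 0.0337 0.0355]
lip rest (481.9, -82.9, 170.2, 14.7, 85.75) [0.0156 0.0177 0.0197]
```

```bash
cat >> h.py <<'E'
def go(xyz_mm,yaw_deg=None):
    s=robot.read_state();Rt=R.from_rotvec(s["orientation"])
    D=np.array(xyz_mm)-s["tool_pos"]*1000
    print("t",round(s["t"],2),"pos",(s["tool_pos"]*1000).round(1),"Rx",Rt.as_matrix()[:,0].round(4),"Rz",Rt.as_matrix()[:,2].round(4),"F",s["force"].round(1),"open",round(s["opening"]*1e3,1),"q",s["q"].round(2))
    print("tool shift mm",Rt.inv().apply(D).round(1),"norm",np.linalg.norm(D).round(1))
    if yaw_deg is not None:
        G=R.from_euler('z',yaw_deg,degrees=True)*R.from_euler('x',180,degrees=True)
        print("turn",(Rt.inv()*G).as_rotvec().round(4))
E
python3 -c "
from h import *
go((555.6,-52.2,404),-3.1)"
```

```text
t 0.1 pos [242.8 548.5 403.8] Rx [-9.144e-01  4.048e-01  1.000e-04] Rz [-8.0e-04 -1.4e-03 -1.0e+00] F [-0.5 -0.1  0.4] open 93.1 q [ 1.07  0.13  1.49  0.    1.52 -0.09]
tool shift mm [-5.292e+02 -4.226e+02  4.000e-01] norm 677.2
turn [-6.0000e-04  2.2000e-03  2.7789e+00]
```

Call:
apply_moves:
  series:
    - [[-29.4, -23.5, 0], [0, 0, 0]]
    - [[-29.4, -23.5, 0], [0, 0, 0]]
    - [[-29.4, -23.5, 0], [0, 0, 0]]
    - [[-29.4, -23.5, 0], [0, 0, 0]]
    - [[-29.4, -23.5, 0], [0, 0, 0]]
    - [[-29.4, -23.5, 0], [0, 0, 0]]
    - [[-29.4, -23.5, 0], [0, 0, 0]]
    - [[-29.4, -23.5, 0], [0, 0, 0]]
    - [[-29.4, -23.5, 0], [0, 0, 0]]
    - [[-29.4, -23.5, 0], [0, 0, 0]]
    - [[-29.4, -23.5, 0], [0, 0, 0]]
    - [[-29.4, -23.5, 0], [0, 0, 0]]
  claw: 0.65

```text
t: 1.1
tool_pos: [0.4516, 0.1462, 0.4045]
orientation: [-0.65, -3.073, 0.0]
force: [0.6, 0.2, -0.5]
opening: 0.0603
gripper_force: 0.0
```

Call:
apply_moves:
  series:
    - [[-29.4, -23.5, 0], [0, 0, 0]]
    - [[-29.4, -23.5, 0], [0, 0, 0]]
    - [[-29.4, -23.5, 0], [0, 0, 0]]
    - [[-29.4, -23.5, 0], [0, 0, 0]]
    - [[-29.4, -23.5, 0], [0, 0, 0]]
    - [[-29.4, -23.5, 0], [0, 0, 0]]
    - [[0, 0, 0], [0, 0, 0.12]]
    - [[0, 0, 0], [0, 0, 0.12]]
    - [[0, 0, 0], [0, 0, 0.12]]
    - [[0, 0, 0], [0, 0, 0.12]]
    - [[0, 0, 0], [0, 0, 0.12]]
    - [[0, 0, 0], [0, 0, 0.12]]

```text
t: 2.1
tool_pos: [0.5554, -0.0525, 0.4041]
orientation: [-1.699, -2.642, 0.001]
force: [-0.3, 0.1, -0.4]
opening: 0.0601
gripper_force: 0.0
```

Call:
apply_moves:
  series:
    - [[0, 0, 0], [0, 0, 0.12]]
    - [[0, 0, 0], [0, 0, 0.12]]
    - [[0, 0, 0], [0, 0, 0.12]]
    - [[0, 0, 0], [0, 0, 0.12]]
    - [[0, 0, 0], [0, 0, 0.12]]
    - [[0, 0, 0], [0, 0, 0.12]]
    - [[0, 0, 0], [0, 0, 0.12]]
    - [[0, 0, 0], [0, 0, 0.12]]
    - [[0, 0, 0], [0, 0, 0.12]]
    - [[0, 0, 0], [0, 0, 0.12]]
    - [[0, 0, 0], [0, 0, 0.12]]
    - [[0, 0, 0], [0, 0, 0.12]]

```text
t: 3.1
tool_pos: [0.5554, -0.0524, 0.4042]
orientation: [-3.019, -0.866, 0.001]
force: [-0.2, 0.0, 0.2]
opening: 0.0602
gripper_force: 0.0
```

```bash
python3 -c "
from h import *
go((555.6,-52.2,206),-3.1)"
```

```text
t 3.1 pos [555.4 -52.4 404.2] Rx [ 8.479e-01  5.302e-01 -7.000e-04] Rz [-1.e-03  2.e-04 -1.e+00] F [-0.2  0.   0.2] open 60.2 q [-0.19  0.02  1.61  0.    1.52  0.83]
tool shift mm [4.000e-01 1.000e-01 1.982e+02] norm 198.2
turn [-4.00e-04  9.00e-04  6.13e-01]
```

Call:
apply_moves:
  series:
    - [[0, 0, 0], [0, 0, 0.1226]]
    - [[0, 0, 0], [0, 0, 0.1226]]
    - [[0, 0, 0], [0, 0, 0.1226]]
    - [[0, 0, 0], [0, 0, 0.1226]]
    - [[0, 0, 0], [0, 0, 0.1226]]
    - [[0, 0, 35], [0, 0, 0]]
    - [[0, 0, 35], [0, 0, 0]]
    - [[0, 0, 35], [0, 0, 0]]
    - [[0, 0, 25], [0, 0, 0]]
    - [[0, 0, 0], [0, 0, 0]]
    - [[0, 0, 0], [0, 0, 0]]

```text
t: 4.02
tool_pos: [0.5546, -0.0522, 0.2731]
orientation: [-3.14, 0.076, 0.007]
force: [-0.9, -0.9, 0.9]
opening: 0.0606
gripper_force: 0.0
```

```bash
python3 - <<'E'
from h import *
go((555.6,-52.2,206),-3.1)
p,d=robot.read_camera("scene")
s=robot.read_state();T=s["tool_pos"];M=R.from_rotvec(s["orientation"]).as_matrix()
u,v=proj("scene",T+M[:,2]*.186+[0,0,-.05])[0];u,v=int(u),int(v);print(u,v)
cv2.imwrite("pics/s2.png",cv2.resize(p[v-75:v+75,u-100:u+100],(800,600),interpolation=cv2.INTER_CUBIC))
E
```

```text
t 4.02 pos [554.6 -52.2 273.1] Rx [ 0.9988 -0.0481 -0.0044] Rz [-4.4e-03  8.0e-04 -1.0e+00] F [-0.9 -0.9  0.9] open 60.6 q [-0.19  0.12  1.75 -0.    1.28  1.43]
tool shift mm [ 1.3  0.  67.1] norm 67.1
turn [-0.0006  0.0044  0.006 ]
300 217
```

View pics/s2.png

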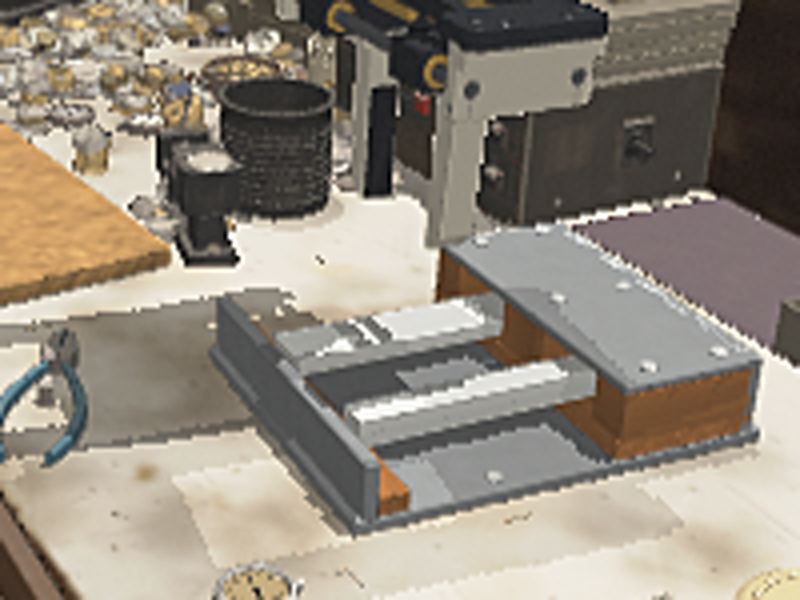

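The gripper is square over the flat bar in the left lane. The black pads reach the fingertips (about 380,190), and the square bar is well clear. Descending.

Call:
apply_moves:
  series:
    - [[1, 0, 30], [0, 0.004, 0.006]]
    - [[0, 0, 25], [0, 0, 0]]
    - [[0, 0, 8], [0, 0, 0]]
    - [[0, 0, 0], [0, 0, 0]]
    - [[0, 0, 0], [0, 0, 0]]
    - [[0, 0, 0], [0, 0, 0]]

```text
t: 4.57
tool_pos: [0.5579, -0.0526, 0.2144]
orientation: [3.14, -0.085, 0.012]
force: [-0.6, -0.4, 0.6]
opening: 0.0606
gripper_force: 0.0
```

```bash
python3 -c "
from h import *
go((555.6,-52.2,206),-3.1)"
```

```text
t 4.57 pos [557.9 -52.6 214.4] Rx [ 0.9985 -0.0541  0.0077] Rz [ 7.7e-03 -9.0e-04 -1.0e+00] F [-0.6 -0.4  0.6] open 60.6 q [-0.19  0.2   1.78  0.    1.16  1.44]
tool shift mm [-2.4 -0.3  8.4] norm 8.7
turn [ 0.0005 -0.0077 -0.    ]
```

Call:
apply_moves:
  series:
    - [[-2, 0, 4], [0, -0.008, 0]]
    - [[0, 0, 0], [0, 0, 0]]
    - [[0, 0, 0], [0, 0, 0]]
    - [[0, 0, 0], [0, 0, 0]]

```text
t: 4.9
tool_pos: [0.5548, -0.0523, 0.2081]
orientation: [-3.14, 0.085, 0.005]
force: [-0.5, 0.1, -0.2]
opening: 0.0605
gripper_force: 0.0
```

```bash
python3 -c "
from h import *
go((555.6,-52.2,206),-3.1)"
```

```text
t 4.9 pos [554.8 -52.3 208.1] Rx [ 0.9985 -0.0542 -0.0035] Rz [-3.5e-03  1.0e-04 -1.0e+00] F [-0.5  0.1 -0.2] open 60.5 q [-0.19  0.2   1.78 -0.    1.16  1.44]
tool shift mm [ 0.8 -0.2  2.1] norm 2.3
turn [ 0.0001  0.0035 -0.0001]
```

Call:
apply_moves:
  series:
    - [[0.5, 0, 2.5], [0, 0.0035, 0]]
    - [[0, 0, 0], [0, 0, 0]]
    - [[0, 0, 0], [0, 0, 0]]

```text
t: 5.15
tool_pos: [0.5551, -0.0523, 0.205]
orientation: [-3.14, 0.085, 0.001]
force: [0.3, 0.2, -0.6]
opening: 0.0607
gripper_force: 0.0
```

Call:
apply_moves:
  series:
    - [[0, 0, 0], [0, 0, 0]]
    - [[0, 0, 0], [0, 0, 0]]
    - [[0, 0, 0], [0, 0, 0]]
    - [[0, 0, 0], [0, 0, 0]]
    - [[0, 0, 0], [0, 0, 0]]
    - [[0, 0, 0], [0, 0, 0]]
    - [[0, 0, 0], [0, 0, 0]]
  claw: 0.0
  newtons: 50

```text
t: 5.73
tool_pos: [0.5552, -0.0523, 0.2052]
orientation: [-3.14, 0.085, 0.001]
force: [-0.9, -0.4, 0.1]
opening: 0.0297
gripper_force: 50.0
```

```bash
python3 -c "
from h import *
go((555.6,-52.2,206),-3.1)"
```

```text
t 5.73 pos [555.2 -52.3 205.2] Rx [ 9.985e-01 -5.410e-02 -5.000e-04] Rz [-5.e-04  1.e-04 -1.e+00] F [-0.9 -0.4  0.1] open 29.7 q [-0.19  0.21  1.79 -0.    1.15  1.44]
tool shift mm [ 0.4 -0.2 -0.8] norm 0.9
turn [-0.      0.0005 -0.0001]
```

Call:
apply_moves:
  series:
    - [[0, 0, -1.5], [0, 0, 0]]
    - [[3.3, 0, -1.9], [0, -0.0175, 0]]
    - [[3.3, 0, -1.9], [0, -0.0175, 0]]
    - [[3.3, 0, -1.9], [0, -0.0175, 0]]
    - [[3.3, 0, -1.9], [0, -0.0175, 0]]
    - [[3.3, 0, -1.9], [0, -0.0175, 0]]
    - [[3.3, 0, -1.9], [0, -0.0175, 0]]
    - [[3.3, 0, -1.9], [0, -0.0175, 0]]
    - [[3.3, 0, -1.9], [0, -0.0175, 0]]
    - [[0, 0, 0], [0, 0, 0]]
    - [[0, 0, 0], [0, 0, 0]]
    - [[0, 0, 0], [0, 0, 0]]

```text
t: 6.73
tool_pos: [0.5823, -0.0538, 0.22]
orientation: [-3.129, 0.085, 0.221]
force: [0.8, 0.3, -1.5]
opening: 0.0296
gripper_force: 50.0
```

```bash
python3 - <<'E'
from h import *
go((582.4,-53.7,220.5))
p,d=robot.read_camera("scene")
cv2.imwrite("pics/s3.png",cv2.resize(p[185:335,220:420],(800,600),interpolation=cv2.INTER_CUBIC))
print(robot.read_state()["wrist_torque"])
E
```

```text
t 6.73 pos [582.3 -53.8 220. ] Rx [ 0.9887 -0.0536 -0.1403] Rz [-0.1401  0.0076 -0.9901] F [ 0.8  0.3 -1.5] open 29.6 q [-0.17  0.32  1.62 -0.02  1.34  1.46]
tool shift mm [ 0.  -0.1 -0.5] norm 0.5
[ 0.00264535  0.05231003 -0.02480788]
```

View pics/s3.png

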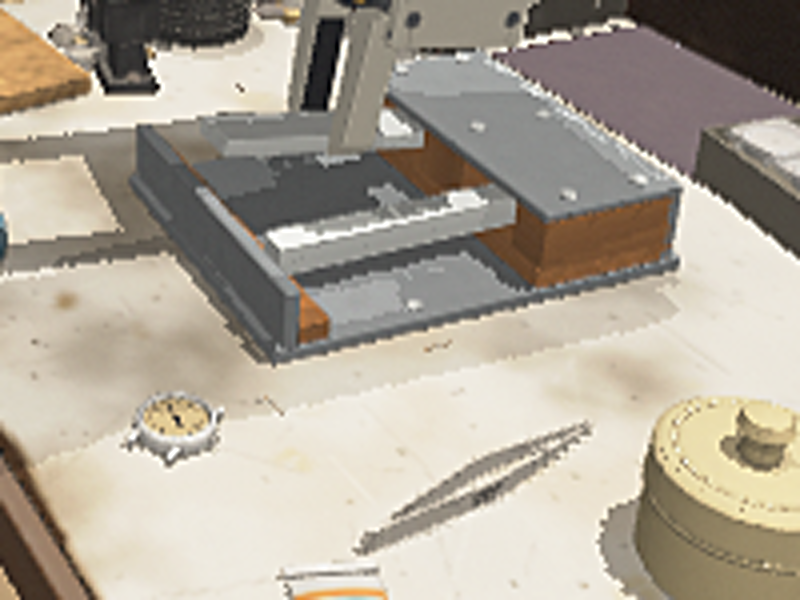

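The bar is gripped and tilted. Its near end (200,130 in the crop) is above the lip, and the load is 1.5 N. Drawing it out along its own axis.

Call:
apply_moves:
  series:
    - [[-5, 0, 0], [0, 0, 0]]
    - [[-5, 0, 0], [0, 0, 0]]
    - [[-5, 0, 0], [0, 0, 0]]

```text
t: 7.03
tool_pos: [0.5668, -0.0529, 0.2223]
orientation: [-3.129, 0.085, 0.221]
force: [-0.2, -0.5, -2.0]
opening: 0.0292
gripper_force: 50.0
```

Call:
apply_moves:
  series:
    - [[-8, 0, 0], [0, 0, 0]]
    - [[-8, 0, 0], [0, 0, 0]]
    - [[-8, 0, 0], [0, 0, 0]]
    - [[-8, 0, 0], [0, 0, 0]]
    - [[-8, 0, 0], [0, 0, 0]]
    - [[-8, 0, 0], [0, 0, 0]]
    - [[-8, 0, 0], [0, 0, 0]]
    - [[-8, 0, 0], [0, 0, 0]]
    - [[-8, 0, 0], [0, 0, 0]]
    - [[-8, 0, 0], [0, 0, 0]]
    - [[0, 0, 0], [0, 0, 0]]
    - [[0, 0, 0], [0, 0, 0]]

```text
t: 8.03
tool_pos: [0.4882, -0.0487, 0.2337]
orientation: [-3.129, 0.085, 0.219]
force: [-0.8, 0.2, -1.7]
opening: 0.0293
gripper_force: 50.0
```

```bash
python3 - <<'E'
from h import *
go((428.6,230,300),94.8)
p,d=robot.read_camera("scene")
cv2.imwrite("pics/s4.png",cv2.resize(p[165:315,180:380],(800,600),interpolation=cv2.INTER_CUBIC))
E
```

```text
t 8.03 pos [488.2 -48.7 233.7] Rx [ 0.9888 -0.0538 -0.1396] Rz [-0.1394  0.0075 -0.9902] F [-0.8  0.2 -1.7] open 29.3 q [-0.2   0.07  1.89 -0.02  1.33  1.44]
tool shift mm [ -83.2 -275.1  -55.2] norm 292.6
turn [-0.1196  0.1042 -1.7058]
```

View pics/s4.png

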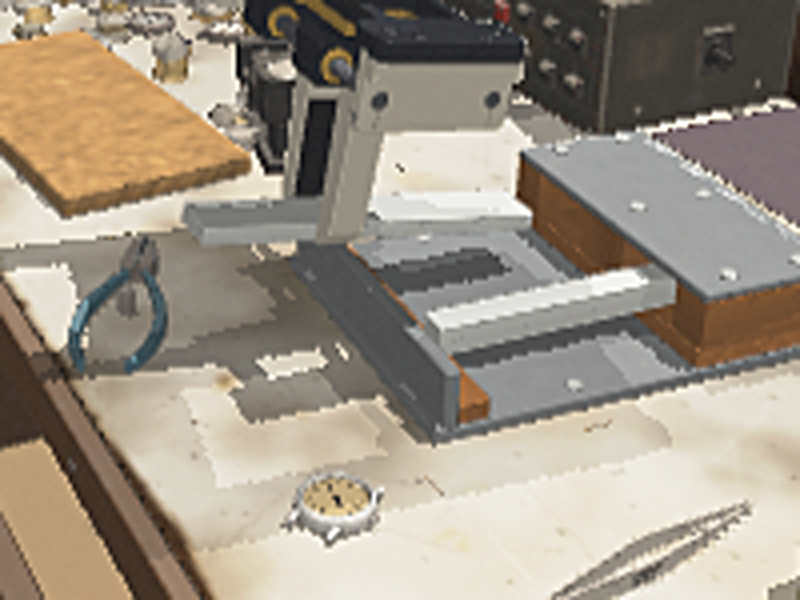

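The bar is clear of the hood: its rear end is at (530,215) in the crop, and the square bar hasn't moved. Lifting, levelling, then heading to the board.

Call:
apply_moves:
  series:
    - [[-2.5, 0, -18], [0, 0, 0]]
    - [[-5, 0, -35], [0, 0, 0]]
    - [[-5, 0, -35], [0, 0, 0]]
    - [[-2.5, 0, -18], [0, 0, 0]]
    - [[0, 0, 0], [0, 0.035, 0]]
    - [[0, 0, 0], [0, 0.035, 0]]
    - [[0, 0, 0], [0, 0.035, 0]]
    - [[0, 0, 0], [0, 0.035, 0]]
    - [[0, 0, 0], [0, 0, 0]]

```text
t: 8.83
tool_pos: [0.4887, -0.0487, 0.3409]
orientation: [3.14, -0.085, 0.003]
force: [-1.7, 0.4, -0.9]
opening: 0.0296
gripper_force: 50.0
```

```bash
python3 - <<'E'
from h import *
go((430.4,208.2,340),94.8)
E
```

```text
t 8.83 pos [488.7 -48.7 340.9] Rx [ 0.9985 -0.0542  0.0019] Rz [ 1.9e-03 -2.0e-04 -1.0e+00] F [-1.7  0.4 -0.9] open 29.6 q [-0.2  -0.13  1.87  0.    1.4   1.42]
tool shift mm [ -72.1 -253.4    0.7] norm 263.5
turn [ 1.7000e-03 -1.4000e-03 -1.7088e+00]
```

Call:
apply_moves:
  series:
    - [[-9, -31.7, 0], [0, 0, 0]]
    - [[-9, -31.7, 0], [0, 0, 0]]
    - [[-9, -31.7, 0], [0, 0, 0]]
    - [[-9, -31.7, 0], [0, 0, 0]]
    - [[-9, -31.7, 0], [0, 0, 0]]
    - [[-9, -31.7, 0], [0, 0, 0]]
    - [[-9, -31.7, 0], [0, 0, 0]]
    - [[-9, -31.7, 0], [0, 0, 0]]
    - [[0, 0, 0], [0, 0, -0.06]]
    - [[0, 0, 0], [0, 0, -0.11]]
    - [[0, 0, 0], [0, 0, -0.11]]
    - [[0, 0, 0], [0, 0, -0.11]]

```text
t: 9.83
tool_pos: [0.4303, 0.2089, 0.3406]
orientation: [3.095, 0.535, -0.003]
force: [-0.4, -0.1, -1.5]
opening: 0.0296
gripper_force: 50.0
```

Call:
apply_moves:
  series:
    - [[0, 0, 0], [0, 0, -0.11]]
    - [[0, 0, 0], [0, 0, -0.11]]
    - [[0, 0, 0], [0, 0, -0.11]]
    - [[0, 0, 0], [0, 0, -0.11]]
    - [[0, 0, 0], [0, 0, -0.11]]
    - [[0, 0, 0], [0, 0, -0.11]]
    - [[0, 0, 0], [0, 0, -0.11]]
    - [[0, 0, 0], [0, 0, -0.11]]
    - [[0, 0, 0], [0, 0, -0.11]]
    - [[0, 0, 0], [0, 0, -0.11]]
    - [[0, 0, 0], [0, 0, -0.11]]
    - [[0, 0, 0], [0, 0, -0.11]]

```text
t: 10.83
tool_pos: [0.4305, 0.2085, 0.3406]
orientation: [-2.118, -2.319, 0.003]
force: [0.9, 0.7, -1.9]
opening: 0.0294
gripper_force: 50.0
```

```bash
python3 - <<'E'
from h import *
go((430.4,208.2,260),94.8)
p,d=robot.read_camera("top")
cv2.imwrite("pics/t5f.png",p);np.save("pics/t5.npy",d)
cv2.imwrite("pics/t5.png",cv2.resize(p[130:280,110:310],(800,600),interpolation=cv2.INTER_CUBIC))
E
```

```text
t 10.83 pos [430.5 208.5 340.6] Rx [-9.030e-02  9.959e-01 -4.000e-04] Rz [-1.8e-03 -6.0e-04 -1.0e+00] F [ 0.9  0.7 -1.9] open 29.4 q [ 0.34 -0.16  1.9   0.    1.41  0.25]
tool shift mm [-0.2  0.  80.6] norm 80.6
turn [-0.0018  0.0004  0.0066]
```

View pics/t5.png

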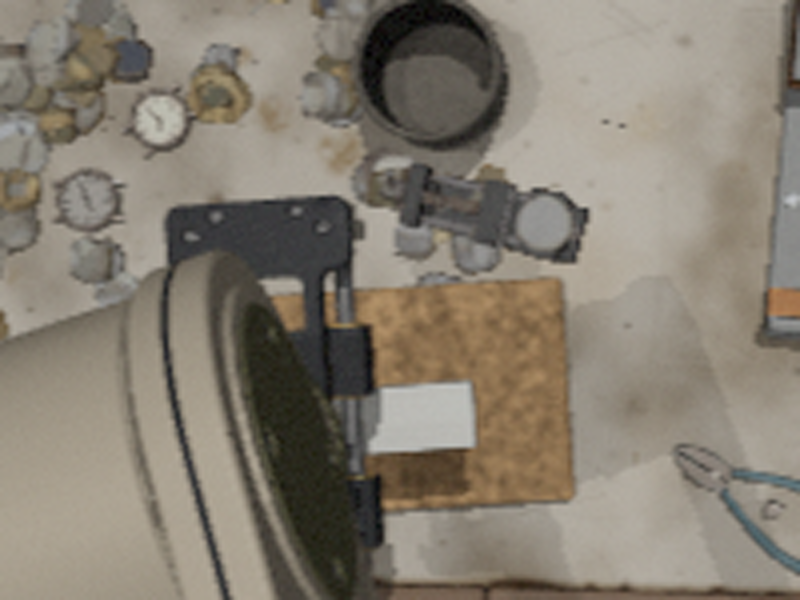

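The near end of the held bar shows at crop (474,415), over the board. I'll compute its offset from the grasp point.

```bash
python3 - <<'E'
from h import *
p=cv2.imread("pics/t5f.png");d=np.load("pics/t5.npy");W=cloud("top",d)
hsv=cv2.cvtColor(p,cv2.COLOR_BGR2HSV)
m=(hsv[...,1]<40)&(hsv[...,2]>150)&(abs(W[...,2]-.163)<.02);m[:,:206]=0;m[:,235:]=0;m[:215]=0;m[250:]=0
print(m.sum(),rect("top",m,.163),np.percentile(W[m][:,2],[10,50,90]).round(4))
ys=W[m][:,1];xs=W[m][:,0];zz=W[m][:,2]
print(np.polyfit(ys,zz,1),np.polyfit(ys,xs,1), ray("top",[[228.5,233.7]],.163),ys.min())
E
```

```text
357 (432.5, 162.3, 28.6, 39.6, 1.47) [0.1612 0.1629 0.1646]
[0.00402146 0.16220305] [-0.05443405  0.44137948] [[0.433481   0.14164111 0.163     ]] 0.14235329206626898
```

Call:
apply_moves:
  series:
    - [[-1.3, 1, 20], [-0.002, 0, 0.006]]
    - [[0, 0, 30], [0, 0, 0]]
    - [[0, 0, 30], [0, 0, 0]]
    - [[0, 0, 25], [0, 0, 0]]
    - [[0, 0, 15], [0, 0, 0]]
    - [[0, 0, 5], [0, 0, 0]]
    - [[0, 0, 0], [0, 0, 0]]
    - [[0, 0, 0], [0, 0, 0]]
    - [[0, 0, 0], [0, 0, 0]]
    - [[0, 0, 0], [0, 0, 0]]

```text
t: 11.72
tool_pos: [0.4324, 0.2075, 0.2173]
orientation: [2.131, 2.305, 0.006]
force: [0.2, 0.1, -1.3]
opening: 0.029
gripper_force: 50.0
```

```bash
python3 - <<'E'
from h import *
go((431.4,207.2,201.4),94.8)
E
```

```text
t 11.72 pos [432.4 207.5 217.3] Rx [-7.850e-02  9.969e-01  8.000e-04] Rz [ 0.0041  0.0011 -1.    ] F [ 0.2  0.1 -1.3] open 29.0 q [ 0.34 -0.02  2.   -0.    1.15  0.26]
tool shift mm [-0.2 -1.1 15.9] norm 16.0
turn [ 0.0042 -0.0008 -0.0052]
```

Call:
apply_moves:
  series:
    - [[0, -1, 5], [0.004, 0, -0.005]]
    - [[0, 0, 4], [0, 0, 0]]
    - [[0, 0, 3], [0, 0, 0]]
    - [[0, 0, 0], [0, 0, 0]]
    - [[0, 0, 0], [0, 0, 0]]
    - [[0, 0, 0], [0, 0, 0]]

```text
t: 12.22
tool_pos: [0.4305, 0.2071, 0.2036]
orientation: [-2.125, -2.311, 0.003]
force: [0.2, 0.0, -1.7]
opening: 0.0294
gripper_force: 50.0
```

```bash
python3 - <<'E'
from h import *
go((431.4,207.2,201.4),94.8)
E
```

```text
t 12.22 pos [430.5 207.1 203.6] Rx [-0.0838  0.9965 -0.    ] Rz [-2.7e-03 -2.0e-04 -1.0e+00] F [ 0.2  0.  -1.7] open 29.4 q [0.34 0.   2.01 0.   1.13 0.26]
tool shift mm [0.  0.9 2.2] norm 2.4
turn [-0.0027  0.      0.0002]
```

Call:
apply_moves:
  series:
    - [[0, 0.7, 1], [-0.0025, 0, 0]]
    - [[0, 0, 0.5], [0, 0, 0]]
    - [[0, 0, 0], [0, 0, 0]]
    - [[0, 0, 0], [0, 0, 0]]

```text
t: 12.55
tool_pos: [0.4312, 0.2072, 0.2021]
orientation: [-2.126, -2.313, 0.0]
force: [-0.1, 1.0, -1.0]
opening: 0.0294
gripper_force: 50.0
```

Call:
apply_moves:
  series:
    - [[0, 0, 0.5], [0, 0, 0]]
    - [[0, 0, 0], [0, 0, 0]]
    - [[0, 0, 0], [0, 0, 0]]

```text
t: 12.8
tool_pos: [0.4312, 0.2072, 0.2016]
orientation: [-2.126, -2.313, -0.0]
force: [0.5, -0.2, -2.5]
opening: 0.0294
gripper_force: 50.0
```

Call:
apply_moves:
  series:
    - [[0, 0, 0.4], [0, 0, 0]]
    - [[0, 0, 0], [0, 0, 0]]
    - [[0, 0, 0], [0, 0, 0]]

```text
t: 13.05
tool_pos: [0.4313, 0.2072, 0.2013]
orientation: [-2.126, -2.313, -0.0]
force: [0.0, -0.5, -1.1]
opening: 0.0294
gripper_force: 50.0
```

Call:
apply_moves:
  series:
    - [[0, 0, 0.4], [0, 0, 0]]
    - [[0, 0, 0], [0, 0, 0]]
    - [[0, 0, 0], [0, 0, 0]]

```text
t: 13.3
tool_pos: [0.4313, 0.2072, 0.2012]
orientation: [-2.126, -2.313, -0.0]
force: [-3.1, -2.0, 6.0]
opening: 0.0292
gripper_force: 50.0
```

Contact is confirmed at +6 N, at the expected height. Releasing.

Call:
apply_moves:
  series:
    - [[0, 0, 0], [0, 0, 0]]
    - [[0, 0, 0], [0, 0, 0]]
    - [[0, 0, 0], [0, 0, 0]]
    - [[0, 0, 0], [0, 0, 0]]
    - [[0, 0, 0], [0, 0, 0]]
  claw: 0.6

```text
t: 13.72
tool_pos: [0.4313, 0.2072, 0.2008]
orientation: [-2.126, -2.313, -0.0]
force: [0.3, -0.3, 0.5]
opening: 0.0548
gripper_force: 0.0
```

Call:
apply_moves:
  series:
    - [[0, 0, -5], [0, 0, 0]]
    - [[0, 0, -10], [0, 0, 0]]
    - [[0, 0, -30], [0, 0, 0]]
    - [[0, 0, -35], [0, 0, 0]]
    - [[0, 0, -35], [0, 0, 0]]
    - [[0, 0, -30], [0, 0, 0]]
    - [[30, 0, 0], [0, 0, 0]]
    - [[40, 0, 0], [0, 0, 0]]
    - [[40, 0, 0], [0, 0, 0]]
    - [[40, 0, 0], [0, 0, 0]]
    - [[40, 0, 0], [0, 0, 0]]
    - [[40, 0, 0], [0, 0, 0]]

```text
t: 14.72
tool_pos: [0.4114, 0.4383, 0.3472]
orientation: [2.126, 2.313, 0.002]
force: [0.4, -0.6, 0.1]
opening: 0.0556
gripper_force: 0.0
```

Call:
apply_moves:
  series:
    - [[40, 0, 0], [0, 0, 0]]
    - [[40, 0, 0], [0, 0, 0]]
    - [[20, 0, 0], [0, 0, 0]]
    - [[0, 0, 0], [0, 0, 0]]
    - [[0, 0, 0], [0, 0, 0]]

```text
t: 15.13
tool_pos: [0.403, 0.5369, 0.3463]
orientation: [2.124, 2.315, 0.0]
force: [0.3, -0.6, 0.8]
opening: 0.0557
gripper_force: 0.0
```

```bash
python3 - <<'E'
from h import *
go((431.4,207.2,201.4))
p,d=robot.read_camera("top");W=cloud("top",d)
hsv=cv2.cvtColor(p,cv2.COLOR_BGR2HSV)
m=(hsv[...,1]<40)&(hsv[...,2]>150);m[:,:142]=0;m[:,248:]=0;m[:212]=0;m[252:]=0
print("bar",rect("top",m,.024),np.percentile(W[m][:,2],[10,50,90]).round(4))
cv2.imwrite("pics/t6.png",cv2.resize(p[90:290,120:400],(800,571),interpolation=cv2.INTER_CUBIC))
E
```

```text
t 15.13 pos [403.  536.9 346.3] Rx [-8.580e-02  9.963e-01 -1.000e-04] Rz [ 1.e-04 -1.e-04 -1.e+00] F [ 0.3 -0.6  0.8] open 55.7 q [ 0.85  0.35  1.34 -0.    1.45  0.76]
tool shift mm [-330.9   -0.   144.9] norm 361.3
bar (427.6, 230.7, 29.3, 180.0, 5.14) [0.0212 0.0234 0.0254]
```

View pics/t6.png

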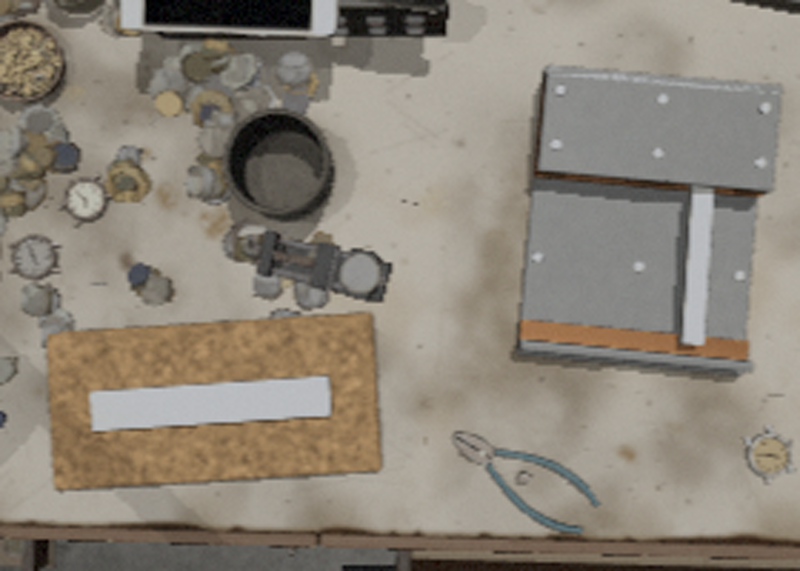

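The flat bar lies along the middle of the board, about 1 mm off centre and 0.3° off its line. The square bar is still in place and the arm is clear.

```bash
python3 -c "
from plant import robot
print(robot.close_job())"
```

```text
the job is handed in; nothing more can be done
None
```

The job is handed in: the flat bar lies flat along the middle of the cork board, about 1 mm off centre and 0.3° off its line, the square bar is still in the rack, and the clock stood at about 15 s of the 35 s allowed.

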